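# Press a glued tyre stack and ease the press arm back

### The arm

A 6-joint arm with a two-finger parallel gripper is mounted at the origin on the work surface; the furniture and walls round the work are solid. World frame = base frame: x ahead of the robot, y to its left, z up, the work surface at z = 0. Lengths are in mm, angles in rad, forces in N, time in s.
With the tool pointing down it reaches from about 400 to 825 mm from the base axis. Payload 7 kg.
Tool frame: the origin (TCP) lies at the very end of the fingers, on their centre line; the grasp point (between the pads) lies 19 mm behind it; z points along the fingers, y is the line along which they close (so a half turn about z gives the same grasp; the last joint's range is limited). The gripper opens to 85 mm and grips with 20 to 120 N. Pads are 22 mm wide; open, the fingers measure 114 mm over their backs; the gripper's body (76 mm by 85 mm) begins 54 mm behind the grasp point. The pads swing forward as they close: fully open they stand 13 mm farther back than shut.
Start: joints at [-1.037, 0.359, 0.012, 0, -1.224, -0.288], TCP at [164.224, -654.695, 231.302] pointing down, gripper open.
Joint ranges: [-3.07, 3.07], [-1.43, 2.12], [-1.02, 1.25], [-3.03, 1.67], [-3.05, -0], [-3.03, 3.03]. Speed limits (rad/s): [2.39, 2.39, 3.01, 3.14, 3.14, 3.14].

### API

Orientations are given as a 3x3 rotation matrix whose columns are the frame's x, y, z axes.
In Python, from bench import read_state, imaging, ticket, regions_of, place_of gives the robot as it stands.
- The arm moves only by the tool apply_moves, never from a script. Its argument "plan" is a list of rows, each a list of 3 entries, a list of its own where there are three numbers: the shift along the world's x, y, z normalised to -1 to 1, where 1 is 40 cm, then the turn about the world's z normalised to -1 to 1, where 1 is pi rad, then the opening in per cent of the stroke, from 0 (shut) to 100 (fully open). In form: [[[dx, dy, dz], yaw, gripper], ...]. A call has 1 to 12 rows; each row shifts and turns the commanded pose from where the row before left it; what a row does not reach is not made up. A row lasts 1/8 s, in which the tool goes at most 62.5 mm and 10.7 degrees, less where a joint would pass 70% of its speed; a pose out of reach is approached as far as the arm can. A call with a number of a shift or a turn outside -1 to 1 is refused whole. A call with a gripper value outside its range is refused whole. The fingers move at their own pace and stop on an object; "squeeze" is the grip in N (left out, the last holds). Time passes only in rows, so rows that do not move let the fingers close. It gives the time, the measured TCP pose, the force, the opening and the grip force at its end, in the units of the state.
- read_state(): the state, without advancing time (a new reading comes with each control period).
- imaging.snapshot(name): name is "scene" or "top" or "wrist"; returns the picture (400x640x3 uint8, blue, green, red); there is no depth.
- imaging.camera_params(name): a dict with "camera_matrix" (3x3 intrinsics, pixels), "k1" (the pictures are not rectified: a ray, as slopes to the right and down, at radius r is drawn at 1 + k1 r^2 times it, then the intrinsics apply), "camera_from_world" (4x4, takes a point from world to camera coordinates). Camera axes: x right, y down, z forward; pixel columns grow to the right and rows downward; lengths in mm; the calibration is good to about 2 mm. A picture is of the moment at which its call begins: read the wrist's pose just before it. camera_params takes no time and is no camera call; for the wrist camera it gives the pose at the moment of the call.
- ticket.close_job(): hands the job in; it is judged then, once.
Trained networks look in the newest picture that a camera, given by its name, has taken for a name from the list of things; names that differ only in an ending like _2 or _b are one class to them, and where a whole thing is asked for, a point or a joint stands for the part that bears it (a point fixed in the world has none). Each returns a list of dicts, best first, with "conf" (0 to 1); they miss things now and then, are a little off and sometimes report something else, mostly with a low value. They report only what shows in the picture. A call takes as long as a camera call. They do not tell look-alikes from the thing itself.
- regions_of(label, camera): "region" (400x640 bool, what is visible of it) and "xy" ([column, row] in pixels, amid what is visible of it).
- place_of(label, camera): "xy" ([column, row] in pixels: a listed point, or the origin of a listed thing).
The state is a dict: "time_s": time; "joint_pos": joint angles; "qd": joint speeds; "effort": joint torques, N m; "position": TCP position; "tcp_rot": TCP orientation; "wrist_force": force on the tool from outside, world axes, zero at the start; "torque": the same for the moment, N m; "grip_width": finger opening in mm; "gripper_force": force on a finger pad.
Only numpy, scipy, OpenCV 4.12 (cv2) and the standard library are available. Lean on these libraries where they do the work, as an engineer would, in place of code of your own. Each camera call takes 0.05 s, during which the arm holds its last target. There are 200 camera calls.

### The job

The stack of three tyres has just been glued and stands under one of the two small spring-return presses. Push that press's arm down until its foot squeezes the stack firmly, hold it there for about a second, then ease the arm back up slowly, over a second or more, until it is fully up by itself: it must not snap back. Leave the stack standing in its place, and do not work the other press, which holds the stack of two tyres.

Things in the scene. Friction and masses are not known exactly. Their poses are not given: they have to be found in the camera images.
- press_1: Fixed press that holds the three-tyre stack: grey base plate 170 x 80 x 10 mm, 102 mm high hinge cheeks at its far end, aluminium arm rising towards the robot, sprung round foot under the arm 85 mm from the hinge. Origin: middle of the base's underside; x runs towards the hinge, whose level axis (along y) is at x = 65, z = 87 mm. The other press is of the same make.
- press_1_handle (a point): Middle of the top face of that press's handle, a black ribbed plate 44 x 40 x 10 mm at the end of the arm, 155 mm from the hinge along the arm and 7 mm above the arm's centre line. x: along the arm towards the hinge; z: out of the top face. At rest the arm rises 0.40 rad (23 degrees) and this point is 154 mm above the table; at the lower stop 86 mm.
- press_1_arm (a joint): That press's arm, rad: 0 = fully up, held there by a spring; grows as the handle goes down; level at 0.40, hard stop at 0.45. Its foot meets the stack near 0.35, then gives on its own spring; from 0.38 on it squeezes firmly. The springs push the handle up with 1 to 4 N on the way down and 5 to 12 N where the foot squeezes; let go, the arm flies up at several rad/s.
- stack_three: Loose stack of three tyres, 37 mm across, 36 mm high; origin at the middle of its underside, z up. It stands under the foot on a 48 mm rubber disc on its press's base, 12 mm above the table.
- press_2_arm (a joint): Arm of the other press, which holds the stack of two tyres (24 mm high); values as for the first. Leave it alone.
Things that resemble listed ones, but are neither listed nor needed, are in the scene too. Leave any orange look-alike of the part that bears press_2_arm alone.

How it is judged:
By the outcome, as a careful person would: the job done as asked, in the order asked, and still so for the second after the job is handed in, with the robot touching nothing.
It also fails if it takes over 35 s, if anything falls off the work surface, if the arm or the gripper's body presses on something with over 40 N, if the wrist force passes 120 N, or if a joint passes its speed limit or range.

## Working session

There is one attempt and no reset: what is moved stays moved. The work goes in short steps, Python scripts to look and compute and a tool call to move; the robot and the scene stay as the last step left them, time stands still between calls to the robot, and variables do not carry over. Pictures are saved under pics/ and viewed, at most 10 in all, crops included, and the job is handed in when it is done.

Besides the shell and the picture viewer there is one more tool, called as name([rows], argument=value, ...), one row to a line, values as JSON. apply_moves: Moves the arm, as the interface text tells. Scaled input: -1 to 1 covers 40 cm each way for a shift and pi rad each way for a turn. Its arguments: {"type":"object","properties":{"plan":{"type":"array"},"squeeze":{"type":"number"}},"required":["plan"]}

```bash
mkdir -p pics; cat > h.py <<'E'
import numpy as np, cv2
from bench import read_state, imaging, ticket, regions_of, place_of
def ray(cam,xy,P=None):
    P=P or imaging.camera_params(cam);K=np.array(P["camera_matrix"]);T=np.array(P["camera_from_world"])
    d=np.array([(xy[0]-K[0,2])/K[0,0],(xy[1]-K[1,2])/K[1,1]]);u=d.copy()
    for _ in range(20): u=d/(1+P["k1"]*(u@u))
    R=T[:3,:3];o=-R.T@T[:3,3];v=R.T@np.array([u[0],u[1],1]);return o,v/np.linalg.norm(v)
def at_z(cam,xy,z):
    o,v=ray(cam,xy);return o+v*(z-o[2])/v[2]
def tri(obs):
    A=np.zeros((3,3));b=np.zeros(3)
    for o,v in obs:
        M=np.eye(3)-np.outer(v,v);A+=M;b+=M@o
    return np.linalg.solve(A,b)
E
python3 - <<'E'
from h import *
np.set_printoptions(precision=1,suppress=True)
ims=[]
for c in("scene","top"):
    im=imaging.snapshot(c); ims.append(im); cv2.imwrite(f"pics/{c}.png",im)
    for l,z in(("press_1_handle",154),("press_1",0),("stack_three",12)):
        for r in place_of(l,c)[:4]: print(c,l,round(r["conf"],2),np.array(r["xy"]),at_z(c,r["xy"],z))
s=read_state();print(s["time_s"],s["tcp_rot"])
E
```

```text
scene press_1_handle 0.78 [349.7 146.2] [ 576.1 -184.2  154. ]
scene press_1 0.97 [326.4 175.1] [ 648.5 -176.9    0. ]
scene stack_three 0.57 [326.4 176.2] [ 640.5 -162.1   12. ]
top press_1_handle 0.94 [378.5 166. ] [ 580.3 -174.7  154. ]
top press_1 0.62 [370.1 157.6] [ 641.8 -175.     0. ]
top stack_three 0.45 [366.1 161. ] [ 628.5 -161.7   12. ]
0.4 [[-1.  -0.2 -0. ]
 [-0.2  1.   0. ]
 [ 0.   0.  -1. ]]
```

View pics/scene.png

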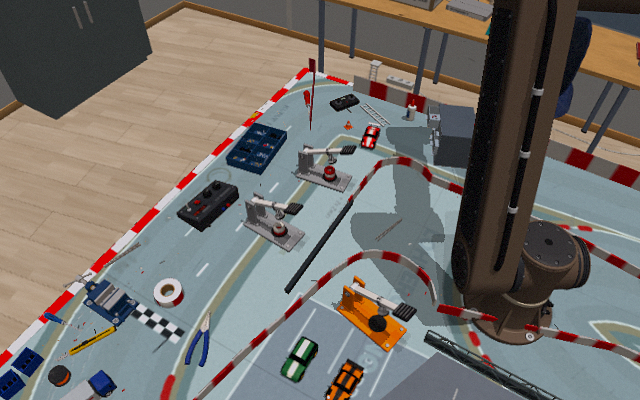

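View pics/top.png

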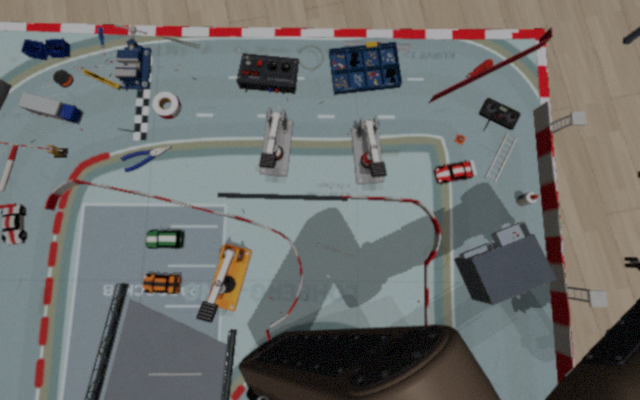

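The scene picture shows two grey presses, at about (325,170) and (273,222), and an orange look-alike at (372,315). In the top picture the grey ones are at (370,150) and (275,145). I'll enlarge the grey ones to count tyres.

```bash
python3 - <<'E'
from h import *
im=cv2.imread("pics/scene.png")
a=im[130:200,280:365];b=im[180:250,230:315]
cv2.imwrite("pics/crop.png",cv2.resize(np.hstack([a,b]),None,fx=4.5,fy=4.5,interpolation=cv2.INTER_CUBIC))
np.set_printoptions(precision=1,suppress=True)
t=cv2.imread("pics/top.png");
cv2.imwrite("pics/crop2.png",cv2.resize(t[100:200,240:400],None,fx=5,fy=5,interpolation=cv2.INTER_CUBIC))
for c in("scene","top"):
    imaging.snapshot(c)
    for l,z in(("press_1_handle",154),("press_1",0),("stack_three",12)):
        for r in place_of(l,c): print(c,l,round(r["conf"],2),np.array(r["xy"]),at_z(c,r["xy"],z))
E
```

```text
scene press_1_handle 0.83 [346.5 142.9] [ 591.3 -192.7  154. ]
scene press_1 0.7 [326.  178.2] [ 642.7 -163.8    0. ]
scene stack_three 0.65 [330.2 177. ] [ 628.1 -165.1   12. ]
top press_1_handle 0.71 [376.9 169.3] [ 571.8 -170.5  154. ]
top press_1 0.74 [368.  159.8] [ 635.1 -168.8    0. ]
top stack_three 0.48 [371.2 159.1] [ 634.3 -176.5   12. ]
```

View pics/crop.png

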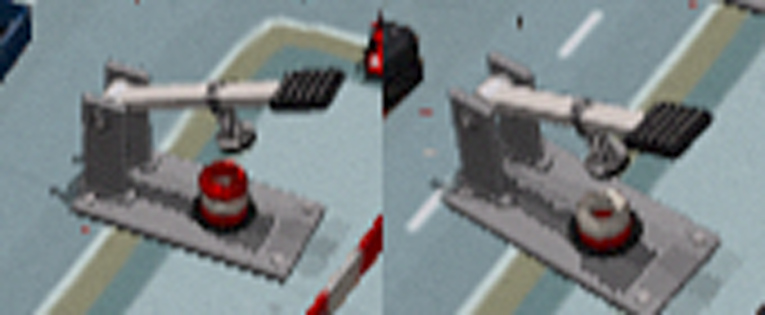

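View pics/crop2.png

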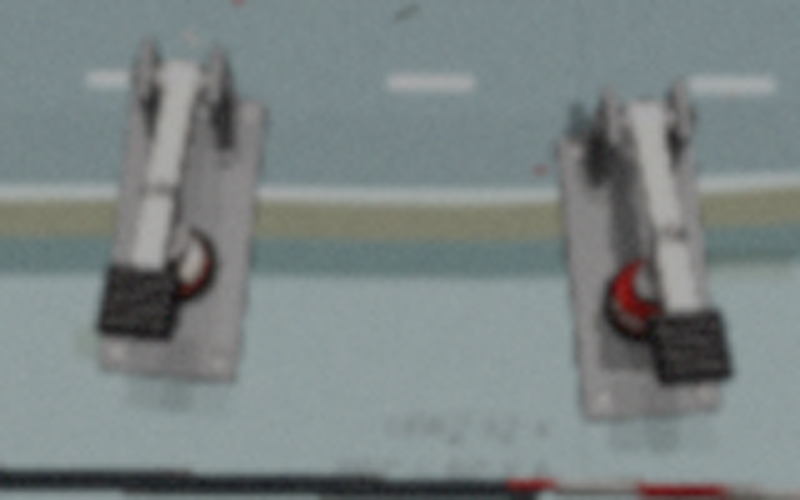

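The left crop, the press at scene (325,170) and top (370,157), holds red/white/red, so three tyres. The other press holds two. In the top picture the handle is at about (378.2,169.2), and the hinge end of the arm is at about (369.5,122).

```bash
python3 - <<'E'
from h import *
np.set_printoptions(precision=2,suppress=True)
h=at_z("top",(378.2,169.2),154); g=at_z("top",(369.7,123),95)
s2=tri([ray("top",(378.2,169.2)),ray("scene",(280+308/4.5,130+88/4.5))])
print(h,g,s2,np.arctan2(*(g-h)[[1,0]]), read_state()["tcp_rot"],read_state()["position"])
E
```

```text
[ 572.07 -173.79  154.  ] [ 713.86 -161.97   95.  ] [ 574.11 -174.45  148.65] 0.08320153886201719 [[-0.97 -0.24  0.  ]
 [-0.24  0.97 -0.  ]
 [-0.   -0.   -1.  ]] [ 164.24 -654.68  231.32]
```

apply_moves([
  [[0.02,0.02,0.15],0,0],
  [[0.05,0.14,0.03],0,0],
  [[0.05,0.14,0],0,0],
  [[0.05,0.14,0],0,0],
])

```text
time_s: 1.3
position: [232.5, -477.2, 303.5]
tcp_rot: [[-0.97, -0.243, 0.001], [-0.243, 0.97, -0.0], [-0.0, -0.001, -1.0]]
wrist_force: [1.5, -0.0, 0.1]
grip_width: 12.1
gripper_force: 0.0
```

apply_moves([
  [[0.1,0.107,0],-0.025,0],
  [[0.1,0.107,0],-0.026,0],
  [[0.1,0.107,0],0,0],
  [[0.1,0.107,0],0,0],
  [[0.1,0.107,0],0,0],
  [[0.1,0.107,-0.02],0,0],
  [[0.1,0.107,-0.04],0,0],
  [[0.02,0,-0.05],0,0],
  [[0,0,0],0,0],
])

```text
time_s: 2.42
position: [519.8, -178.4, 257.7]
tcp_rot: [[-0.996, -0.087, -0.004], [-0.087, 0.996, 0.0], [0.003, 0.001, -1.0]]
wrist_force: [-0.6, 0.1, 0.1]
grip_width: -0.3
gripper_force: 0.0
```

```bash
python3 - <<'E'
from h import *
np.set_printoptions(precision=2,suppress=True)
print(read_state()["position"],read_state()["tcp_rot"])
im=imaging.snapshot("wrist");cv2.imwrite("pics/w1.png",im)
for l,z in(("press_1_handle",154),("press_1",0),("stack_three",12)):
    for r in place_of(l,"wrist"): print(l,round(r["conf"],2),np.array(r["xy"]),at_z("wrist",r["xy"],z))
E
```

```text
[ 519.8  -178.36  257.67] [[-1.   -0.09 -0.  ]
 [-0.09  1.    0.  ]
 [ 0.    0.   -1.  ]]
stack_three 0.44 [325.7 247.3] [ 631.74 -166.     12.  ]
```

View pics/w1.png

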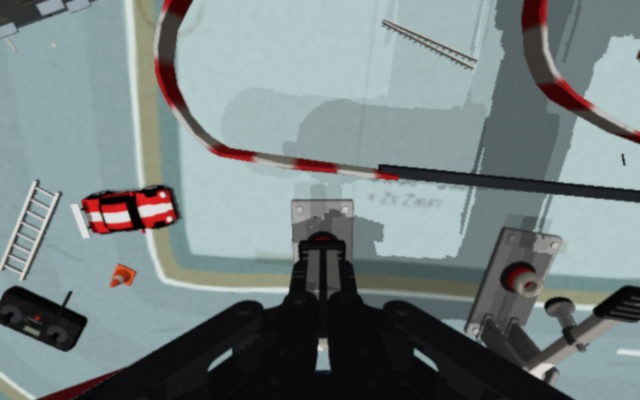

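The wrist picture shows the near edge of the base from (292,200) to (353,200). The closed fingers hide the handle behind them, at about (322,250). I'll get the press axis from the base.

```bash
python3 - <<'E'
from h import *
np.set_printoptions(precision=2,suppress=True)
a=at_z("wrist",(292,200),10);b=at_z("wrist",(353,200),10);c=at_z("wrist",(353,262),10);d=at_z("wrist",(292,262),10)
print(a,b,np.linalg.norm(a-b),(a+b)/2,c-b,d-a)
# top: base corners at z=10
q=[at_z("top",(240+x/5,100+y/5),10) for x,y in((588,418),(718,408),(562,142),(690,120))]
for p in q: print(p)
E
```

```text
[ 569.89 -214.6    10.  ] [ 563.29 -137.02   10.  ] 77.85916077551495 [ 566.59 -175.81   10.  ] [88.31 10.09  0.  ] [88.78  4.88  0.  ]
[ 562.19 -136.8    10.  ]
[ 568.68 -211.47   10.  ]
[ 726.82 -122.77   10.  ]
[ 740.87 -198.01   10.  ]
```

apply_moves([
  [[0.08,0.006,-0.06],0,0],
  [[0.075,0.006,-0.06],0,0],
  [[0,0,-0.06],0,0],
  [[0,0,-0.035],0,0],
  [[0,0,0],0,0],
  [[0,0,0],0,0],
])

```text
time_s: 3.38
position: [582.6, -174.7, 174.9]
tcp_rot: [[-0.996, -0.085, 0.002], [-0.085, 0.996, -0.0], [-0.002, -0.001, -1.0]]
wrist_force: [0.4, 0.4, 0.6]
grip_width: 0.0
gripper_force: 0.0
```

```bash
python3 - <<'E'
from h import *
print(read_state()["position"],read_state()["wrist_force"])
a=imaging.snapshot("scene")[110:200,270:385];b=imaging.snapshot("top")[100:190,325:440]
cv2.imwrite("pics/c3.png",cv2.resize(np.hstack([a,b]),None,fx=3.4,fy=3.4,interpolation=cv2.INTER_CUBIC))
E
```

```text
[ 582.64354698 -174.68323693  174.85193035] [0.40593579 0.35783037 0.63904026]
```

View pics/c3.png

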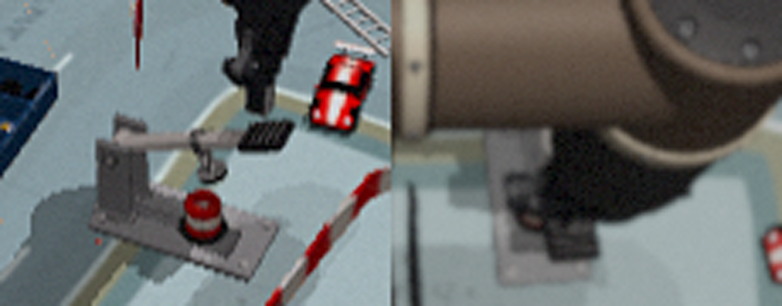

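The scene crop (left) shows the fingertips just above the handle, at about (262,115) in the crop. Now I'll press down along the arc.

apply_moves([
  [[0,0,-0.018],0,0],
  [[0,0,-0.018],0,0],
  [[0,0,-0.012],0,0],
  [[-0.008,-0.001,-0.018],0,0],
  [[-0.008,0,-0.02],0,0],
  [[-0.006,-0.001,-0.02],0,0],
  [[-0.006,0,-0.02],0,0],
  [[-0.004,-0.001,-0.02],0,0],
  [[-0.004,0,-0.02],0,0],
  [[-0.001,0,-0.012],0,0],
  [[0,0,0],0,0],
])

```text
time_s: 4.85
position: [567.4, -175.6, 102.0]
tcp_rot: [[-0.996, -0.086, -0.0], [-0.086, 0.996, -0.0], [0.0, -0.0, -1.0]]
wrist_force: [0.3, 0.7, 4.2]
grip_width: 0.2
gripper_force: 2.1
```

apply_moves([
  [[0,0,-0.01],0,0],
  [[0,0,-0.008],0,0],
  [[0,0,-0.006],0,0],
  [[0,0,0],0,0],
])

```text
time_s: 5.35
position: [566.8, -175.6, 93.3]
tcp_rot: [[-0.996, -0.086, -0.001], [-0.086, 0.996, -0.0], [0.001, -0.0, -1.0]]
wrist_force: [-2.2, 1.0, 10.8]
grip_width: 0.2
gripper_force: 5.4
```

```bash
python3 - <<'E'
from h import *
s=read_state();print(s["position"],s["wrist_force"])
a=imaging.snapshot("scene")[110:200,270:385]
cv2.imwrite("pics/c4.png",cv2.resize(a,None,fx=6,fy=6,interpolation=cv2.INTER_CUBIC))
E
```

```text
[ 566.83724919 -175.62307144   93.26770765] [-2.22321275  1.0195876  10.76531592]
```

View pics/c4.png

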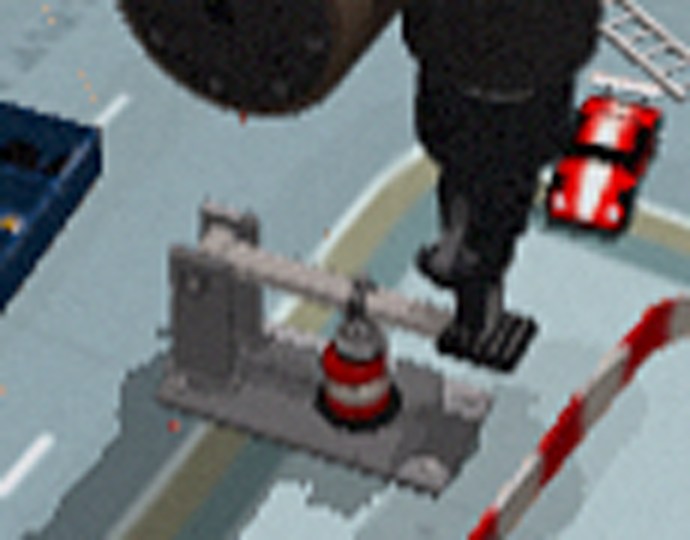

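The foot sits on the upright stack at (358,340) in the crop, the arm is level, and the force is 10.8 N. Next I hold, then ease up.

apply_moves([
  [[0,0,0],0,0],
  [[0,0,0],0,0],
  [[0,0,0],0,0],
  [[0,0,0],0,0],
  [[0,0,0],0,0],
  [[0,0,0],0,0],
  [[0,0,0],0,0],
  [[0,0,0.006],0,0],
  [[0.001,0,0.007],0,0],
  [[0.001,0,0.007],0,0],
  [[0.001,0,0.008],0,0],
  [[0.001,0,0.008],0,0],
])

```text
time_s: 6.9
position: [568.1, -175.5, 106.8]
tcp_rot: [[-0.996, -0.085, -0.002], [-0.085, 0.996, 0.0], [0.002, 0.0, -1.0]]
wrist_force: [-2.4, 0.4, 2.9]
grip_width: 0.1
gripper_force: 1.6
```

apply_moves([
  [[0.001,0,0.008],0,0],
  [[0.001,0,0.008],0,0],
  [[0.002,0,0.008],0,0],
  [[0.002,0.001,0.008],0,0],
  [[0.002,0,0.008],0,0],
  [[0.002,0,0.008],0,0],
  [[0.002,0,0.008],0,0],
  [[0.002,0.001,0.008],0,0],
  [[0.003,0,0.008],0,0],
  [[0.003,0,0.008],0,0],
  [[0.003,0,0.008],0,0],
  [[0.003,0,0.008],0,0],
])

```text
time_s: 8.4
position: [579.5, -174.6, 145.4]
tcp_rot: [[-0.996, -0.085, 0.0], [-0.085, 0.996, 0.0], [-0.0, 0.0, -1.0]]
wrist_force: [-0.9, 0.8, 2.1]
grip_width: -0.0
gripper_force: 0.9
```

apply_moves([
  [[0.003,0.001,0.008],0,0],
  [[0.003,0,0.008],0,0],
  [[0.003,0,0.006],0,0],
  [[0.002,0,0.006],0,0],
  [[0.002,0,0.006],0,0],
  [[0,0,0.006],0,0],
  [[0,0,0.006],0,0],
  [[0,0,0.006],0,0],
  [[0,0,0.006],0,0],
  [[0,0,0.006],0,0],
])

```text
time_s: 9.65
position: [584.6, -174.3, 171.1]
tcp_rot: [[-0.996, -0.085, 0.0], [-0.085, 0.996, 0.0], [-0.0, 0.0, -1.0]]
wrist_force: [0.2, -0.1, 0.4]
grip_width: -0.1
gripper_force: 0.0
```

apply_moves([
  [[0,0,0.06],0,0],
  [[0,0,0.08],0,0],
  [[0,0,0.06],0,0],
  [[0,0,0],0,0],
  [[0,0,0],0,0],
])

```text
time_s: 10.28
position: [584.2, -174.2, 250.4]
tcp_rot: [[-0.996, -0.085, -0.001], [-0.085, 0.996, 0.0], [0.001, 0.0, -1.0]]
wrist_force: [0.2, 0.2, -0.5]
grip_width: -0.2
gripper_force: 0.0
```

```bash
python3 - <<'E'
from h import *
s=read_state();print(s["position"],s["wrist_force"])
a=imaging.snapshot("scene")[110:250,230:385]
cv2.imwrite("pics/c5.png",cv2.resize(a,None,fx=4.2,fy=4.2,interpolation=cv2.INTER_CUBIC))
E
```

```text
[ 584.24723581 -174.16405614  250.37881395] [ 0.16359684  0.17451626 -0.48940228]
```

View pics/c5.png

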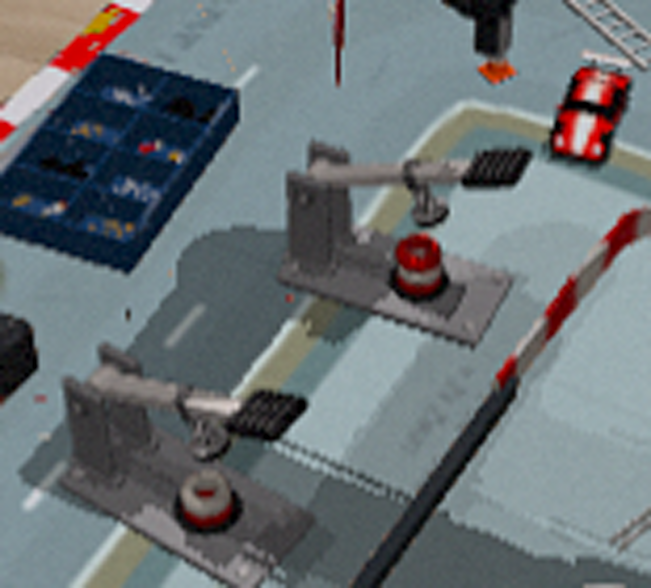

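The arm is fully up again with its handle at (497,167) in the crop. The three-tyre stack still stands in place at (420,265), and the other press hasn't moved.

```bash
python3 -c "
from h import *
print(ticket.close_job())"
```

```text
the job is handed in; nothing more can be done
None
```

I pressed the three-tyre stack with about 11 N, held it for just over a second and eased the arm fully back up over about 2.5 s; the stack still stands in its place, the other press was left alone, and the job is handed in.

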